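Swap the battery packs in the charging station

TASK

Swap the battery packs in the charging station: lever up its dust cover with the scraper's blade in the slot at its front (the pull tab is gone, so do not lift it there with the fingers; once it is well up you may swing it right back any way you like), take out the charged packs that stand in it and stand them upright in the plywood tray, and seat each flat pack that lies on the bench fully down on the two pegs of a dock of its own. Then close the cover fully, leaving the scraper lying on the rubber mat, and do not disturb the other things on the bench.

Things in the scene. Friction and masses are not known exactly. Their poses are not given: they have to be found in the camera images.
- charger: Fixed charging station: grey plastic plinth 244 (x) x 124 (y) x 40 high, origin at the centre of its underside on the bench. The cover's hinge line runs along its x at the top rear edge (60 mm to its +y, 40 mm up); its -y side is the front, where the cover opens. On its top, in a row along its x, are four docks 56 mm apart.
- cover (a joint): White plastic dust cover over the plinth, a shell open below: 244 x 120 outside, 56 mm high above the plinth, walls 4 mm, 0.2 kg, no handle. Value in rad: 0 shut, growing as its front rises, up to 1.7 (just past upright, leaning back). A stiff hinge (friction about 0.17 N m, a little more than the cover's weight) holds it at any angle, so it must also be pushed shut.
- cover_lip (a point): Middle of the lower edge of the cover's front wall; moves with the cover. When shut it lies 118 mm to charger -y of the hinge, 8 mm above it: a notch 90 mm wide in the wall leaves a slot 8 mm high over the plinth's top (z = 40 to 48 mm) for a blade. A docked pack stands 29 mm behind the wall.
- mat: Fixed black rubber mat 180 (x) x 200 (y) x 3 thick; origin at the centre of its underside.
- scraper: Stiff scraper lying on the mat: hardwood handle 85 long x 26 wide x 24 thick, steel blade 36 wide x 2 thick that sticks out 80 mm in front of it at mid-thickness. Origin at the centre of the handle's underside; x points along the tool to the blade, z up through its thickness; the blade runs from x = 42.5 to 122.5 at z = 12. Weight 0.1 kg, balance at about x = 15.
- scraper_mid (a point): Middle of the scraper's whole length (40 mm ahead of its origin, 12 mm up).
- dock0 (a point): Dock 0: point on the plinth's top (z = 40 mm) midway between the dock's two upright steel pegs, 8 mm thick with round ends, 12 mm high, 14 mm to either side along the charger's y. A seated pack's origin lies here, its y along the charger's y, either way round.
- dock1 (a point): Dock 1: point on the plinth's top (z = 40 mm) midway between the dock's two upright steel pegs, 8 mm thick with round ends, 12 mm high, 14 mm to either side along the charger's y. A seated pack's origin lies here, its y along the charger's y, either way round.
- dock2 (a point): Dock 2: point on the plinth's top (z = 40 mm) midway between the dock's two upright steel pegs, 8 mm thick with round ends, 12 mm high, 14 mm to either side along the charger's y. A seated pack's origin lies here, its y along the charger's y, either way round.
- dock3 (a point): Dock 3: point on the plinth's top (z = 40 mm) midway between the dock's two upright steel pegs, 8 mm thick with round ends, 12 mm high, 14 mm to either side along the charger's y. A seated pack's origin lies here, its y along the charger's y, either way round.
- pack0: Black battery pack 44 (x) x 54 (y) x 42 high, 0.15 to 0.3 kg, may be absent. Origin at the centre of its underside. Two 14 mm square holes, 16 deep, in its underside at 14 mm to either side along its y. All packs are alike and fit any dock, either way round.
- pack1: Black battery pack 44 (x) x 54 (y) x 42 high, 0.15 to 0.3 kg, may be absent. Origin at the centre of its underside. Two 14 mm square holes, 16 deep, in its underside at 14 mm to either side along its y. All packs are alike and fit any dock, either way round.
- pack2: Black battery pack 44 (x) x 54 (y) x 42 high, 0.15 to 0.3 kg, may be absent. Origin at the centre of its underside. Two 14 mm square holes, 16 deep, in its underside at 14 mm to either side along its y. All packs are alike and fit any dock, either way round.
- pack3: Black battery pack 44 (x) x 54 (y) x 42 high, 0.15 to 0.3 kg, may be absent. Origin at the centre of its underside. Two 14 mm square holes, 16 deep, in its underside at 14 mm to either side along its y. All packs are alike and fit any dock, either way round.
- full0: Charged battery pack, the same as the others (44 x 54 x 42 high, same holes, origin at the centre of its underside), seated on a dock under the cover at the start; may be absent.
- full1: Charged battery pack, the same as the others (44 x 54 x 42 high, same holes, origin at the centre of its underside), seated on a dock under the cover at the start; may be absent.
- tray: Fixed shallow plywood tray 100 (x) x 190 (y) outside, walls 4 mm thick and 14 mm high, inner floor 4 mm above the bench; room for two packs side by side along its y. Origin at the centre of its underside.
- glue: glue bottle, 48 dia x 130, standing; bystander; origin at the centre of its underside
- offcut: softwood offcut 130 x 38 x 30; bystander; origin at the centre of its underside
- tape: roll of masking tape, 84 dia x 24, lying flat; bystander; origin at the centre of its underside
- driver: screwdriver lying on the bench; origin at its underside, blade along its +x; bystander
- tin: open steel tin, 70 dia x 75; bystander; origin at the centre of its underside
- tapemeasure: tape measure, 62 x 34 x 55; bystander; origin at the centre of its underside
- sandblock: cork sanding block 100 x 60 x 30; bystander; origin at the centre of its underside
Things that resemble listed ones, but are neither listed nor needed, are in the scene too. What is shaped like the pack1 but turquoise, white or yellow is not meant.

How it is judged:
By the outcome, as a careful person would: the job done as asked, in the order asked, and still so for the second after the job is handed in, with the robot touching nothing.
Of full0, full1 only 1 to 2 are there at a start; the rules pass over those that are not, and their reading is None.
Of pack0, pack1, pack2, pack3 only 2 to 4 are there at a start; the rules pass over those that are not, and their reading is None.
At some moment in a run one of pack0, pack1, pack2, pack3, scraper may be knocked a few centimetres aside while the robot is not near it.
Once in a run the grip may slacken for a moment while it holds something.
It also fails if it takes over 210 s, if anything falls off the work surface, if the arm or the gripper's body presses on something with over 40 N, if the wrist force passes 120 N, or if a joint passes its speed limit or range.

ROBOT

A 6-joint arm with a two-finger parallel gripper is mounted at the origin on the work surface. World frame = base frame: x ahead of the robot, y to its left, z up, the work surface at z = 0. Lengths are in m, angles in rad, forces in N, time in s.
With the tool pointing down it reaches from about 0.25 to 0.775 m from the base axis. Payload 4 kg.
Tool frame: the origin (TCP) lies midway between the tips of the shut fingers; the grasp point (between the pads) lies 19 mm behind it; z points along the fingers, y is the line along which they close (so a half turn about z gives the same grasp; the last joint's range is limited). The gripper opens to 94 mm and grips with 3 to 60 N. Pads are 16 mm wide; open, the fingers measure 119 mm over their backs; the gripper's body (75 mm by 177 mm) begins 78 mm behind the grasp point.
Start: joints at [-1.214, 0.087, 1.371, -0, 1.684, -0.103], TCP at [0.244, -0.493, 0.206] pointing down, gripper open.
Joint ranges: [-3.1, 3.1], [-0.76, 2.03], [0.27, 2.55], [-1.08, 4.22], [0.17, 2.65], [-2.57, 2.57]. Speed limits (rad/s): [2.79, 2.79, 3.14, 3.14, 3.14, 3.14].

INTERFACE

Orientations are given as [roll, pitch, yaw] about the fixed x, y, z axes, in that order (R = Rz(yaw) Ry(pitch) Rx(roll)).
In Python, from bench import sensors, eyes, job gives the robot as it stands.
- The arm moves only by the tool arm_command, never from a script. Its argument "series" is a list of rows, each a list of 7 numbers: the opening, from 0 (shut) to 1 (fully open), then the shift along the tool's x, y, z in cm, then the turn, a rotation vector about the tool's x, y, z in rad. In form: [[fingers, dx, dy, dz, wx, wy, wz], ...]. A call has 1 to 20 rows; each row shifts and turns the commanded pose from where the row before left it, along the tool's axes as they then stand; what a row does not reach is not made up. A row lasts 1/10 s, in which the tool goes at most 50 mm and 8.59 degrees, less where a joint would pass 70% of its speed; a pose out of reach is approached as far as the arm can. A call with a gripper value outside its range is refused whole. The fingers move at their own pace and stop on an object; the grip force is fixed at half the most. Time passes only in rows, so rows that do not move let the fingers close. It gives the time, the measured TCP pose, the force and the opening at its end, in the units of the state.
- sensors.get_obs(): the state, without advancing time (a new reading comes with each control period).
- eyes.snapshot(name): name is "scene" or "top" or "wrist"; returns the picture (480x640x3 uint8, blue, green, red); there is no depth.
- eyes.get_calibration(name): a dict with "mtx" (3x3 intrinsics, pixels), "R" (3x3) and "t" (3): a world point X has camera coordinates R X + t. Camera axes: x right, y down, z forward; pixel columns grow to the right and rows downward; lengths in m; the calibration is good to about 2 mm. A picture is of the moment at which its call begins: read the wrist's pose just before it. get_calibration takes no time and is no camera call; for the wrist camera it gives the pose at the moment of the call.
- job.close_job(): hands the job in, once; it reports no verdict.
The state is a dict: "time": time; "joint_positions": joint angles; "qvel": joint speeds; "joint_torque": joint torques, N m; "tool_pos": TCP position; "ee_rot": TCP orientation; "wrist_force": force on the tool from outside, world axes, zero at the start; "wrist_torque": the same for the moment, N m; "width": finger opening in m.
Only numpy, scipy, OpenCV 4.12 (cv2) and the standard library are available. Lean on these libraries where they do the work, as an engineer would, in place of code of your own. Each camera call takes 0.05 s, during which the arm holds its last target. There are 200 camera calls.

## Working session

There is one attempt and no reset: what is moved stays moved. The work goes in short steps, Python scripts to look and compute and a tool call to move; the robot and the scene stay as the last step left them, time stands still between calls to the robot, and variables do not carry over. Pictures are saved under pics/ and viewed, on a budget of 14 in all, crops included, one or two more only if the job needs it, and the job is handed in when it is done.

Besides the shell and the picture viewer there is one more tool, called after "Request:" by a JSON object that holds its "fn" and its "kwargs", one argument or row to a line. arm_command: Moves the arm, as the interface text tells. Its arguments: {"type":"object","properties":{"series":{"type":"array","items":{"type":"array","items":{"type":"number"}}}},"required":["series"]}

```bash
ls; mkdir -p pics; python3 - <<'E'
from bench import sensors, eyes
import cv2
print(sensors.get_obs())
for n in ("scene","top"):
    im=eyes.snapshot(n); cv2.imwrite(f"pics/{n}0.png",im)
    c=eyes.get_calibration(n); print(n,c)
E
```

```text
pics
{'time': 0.0, 'joint_positions': array([-1.21409933e+00,  8.79601843e-02,  1.37223488e+00,  7.58245594e-06,
        1.68358655e+00, -1.03104667e-01]), 'qvel': array([-0.00023472,  0.00049118, -0.0003962 ,  0.00028237,  0.00096476,
        0.00118709]), 'joint_torque': array([-6.76388045e-04, -3.40179241e+01, -3.02428472e+01,  7.16186618e-02,
        3.30039393e-02, -1.69619966e-04]), 'tool_pos': array([ 0.24388007, -0.49237055,  0.20431117]), 'ee_rot': array([-3.13941610e+00, -2.32787887e-04,  4.59802256e-01]), 'wrist_force': array([ 0.84243027, -0.41549769, -0.29858065]), 'wrist_torque': array([0.00394158, 0.0302043 , 0.03600468]), 'width': 0.09402415920351792}
scene {'mtx': array([[595.9363271 ,   0.        , 310.60908931],
       [  0.        , 595.9363271 , 236.71153166],
       [  0.        ,   0.        ,   1.        ]]), 'R': array([[-0.62363832,  0.78168585, -0.00651694],
       [ 0.43066291,  0.33660666, -0.83739203],
       [-0.65238386, -0.52503637, -0.54656391]]), 't': array([ 0.40415954, -0.17934389,  1.81071074])}
top {'mtx': array([[623.29526847,   0.        , 325.96759305],
       [  0.        , 623.29526847, 240.71141269],
       [  0.        ,   0.        ,   1.        ]]), 'R': array([[ 0.01668449, -0.99962338,  0.02178821],
       [-0.99744229, -0.01815492, -0.06913226],
       [ 0.06950179, -0.02057905, -0.99736954]]), 't': array([-0.08792618,  0.55508332,  1.44913831])}
```

View pics/top0.png

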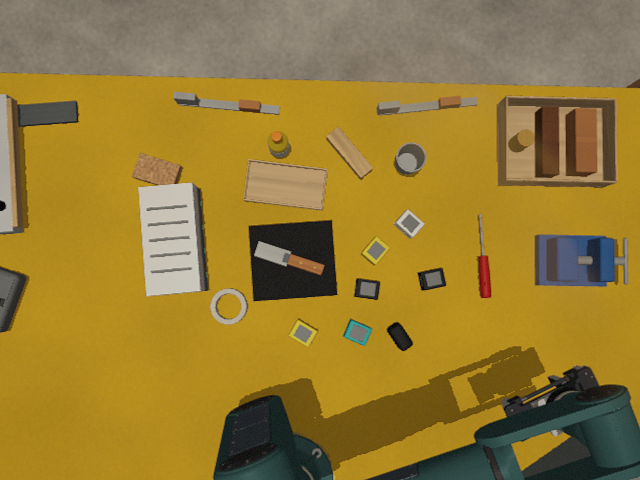

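View pics/scene0.png

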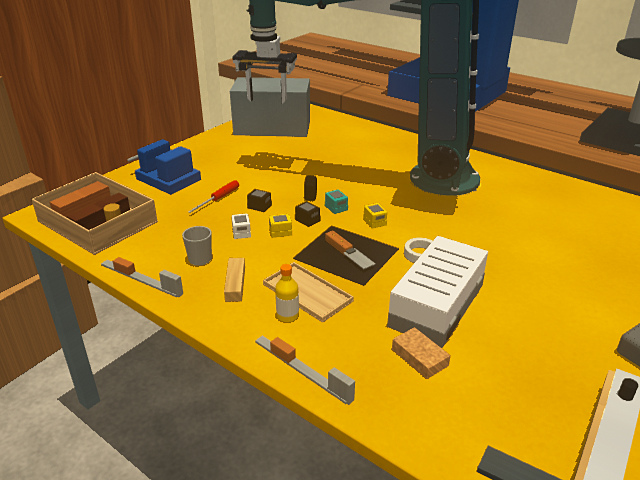

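Top view: charger at (172,240), mat and scraper at (292,260), tray (286,185), and black packs at (367,289) and (432,279). Coloured decoys lie nearby, and (400,336) is the tape measure.

```bash
cat > h.py <<'E'
import numpy as np, cv2
from bench import sensors, eyes
from scipy.spatial.transform import Rotation as Ro
def ray(c,px,z):
    "pixels -> world points on plane z"
    p=np.atleast_2d(np.asarray(px,float)); d=np.c_[p,np.ones(len(p))]@np.linalg.inv(c["mtx"]).T@c["R"]
    o=-c["R"].T@c["t"]; return o+d*((z-o[2])/d[:,2])[:,None]
def proj(c,X):
    q=(np.atleast_2d(X)@c["R"].T+c["t"])@c["mtx"].T; return q[:,:2]/q[:,2:]
def rects(c,mask,z,amin=60):
    "min-area rectangles of blobs of a mask, on plane z: centre, sides mm, angle of long side deg, pixel"
    out=[]
    for k in cv2.findContours(mask.astype(np.uint8),cv2.RETR_EXTERNAL,cv2.CHAIN_APPROX_NONE)[0]:
        if cv2.contourArea(k)<amin: continue
        w=ray(c,k[:,0],z)[:,:2]
        (cx,cy),(a,b),t=cv2.minAreaRect((w*1000).astype(np.float32))
        if b>a: a,b,t=b,a,t+90
        out.append((round(cx),round(cy),round(a),round(b),round((t+90)%180-90,1),k[:,0].mean(0).round().astype(int).tolist()))
    return out
def tool():
    o=sensors.get_obs(); return o["tool_pos"],Ro.from_euler("xyz",o["ee_rot"]),o
def delta(p,R):
    "shift (cm, tool axes) and rotvec to reach pose"
    p0,R0,_=tool(); print("shift cm",(R0.inv().apply(np.array(p)-p0)*100).round(2),"rotvec",(R0.inv()*R).as_rotvec().round(3))
E
python3 - <<'E'
from h import *
t=cv2.imread("pics/top0.png"); s=cv2.imread("pics/scene0.png")
a=cv2.resize(t[170:310,130:345],None,fx=3.6,fy=3.6,interpolation=cv2.INTER_CUBIC)[:,:790]
cv2.imwrite("pics/crop1.png",a)
b=cv2.resize(s[190:360,230:500],None,fx=2.9,fy=2.9,interpolation=cv2.INTER_CUBIC)
cv2.imwrite("pics/crop2.png",b)
c=eyes.get_calibration("top"); hsv=cv2.cvtColor(t,cv2.COLOR_BGR2HSV)
H,S,V=[hsv[...,i].astype(int) for i in range(3)]
print("dark",rects(c,(V<75),0.03))
print("white",rects(c,(V>150)&(S<50),0.096,300))
wood=(S<130)&(S>60)&(V>140)&(H<25)
print("wood",rects(c,wood,0.014,200))
E
```

```text
dark [(104, 34, 269, 189, -89.4, [272, 451]), (144, -495, 631, 257, -89.4, [541, 439]), (336, -252, 65, 34, 34.6, [399, 336]), (445, -175, 55, 42, 83.9, [367, 289]), (471, -326, 58, 43, -77.2, [431, 279]), (409, 641, 147, 57, 3.0, [12, 296]), (522, -709, 102, 34, 3.2, [594, 261]), (509, -1, 194, 175, -85.0, [292, 260]), (555, 212, 240, 9, 6.1, [202, 239]), (733, -585, 60, 34, 43.1, [542, 170]), (811, -657, 141, 19, -0.6, [571, 140]), (834, -580, 100, 17, -1.8, [538, 129]), (842, 583, 140, 51, -85.6, [41, 117]), (884, 257, 55, 19, 86.0, [188, 102])]
white [(403, 138, 75, 75, -89.1, [228, 306]), (521, 43, 72, 32, 72.6, [273, 253]), (595, -264, 51, 42, 50.2, [410, 223]), (550, 273, 243, 120, 6.2, [169, 239]), (714, 640, 309, 26, 3.0, [4, 165])]
wood [(690, 21, 190, 100, 84.0, [283, 184]), (771, -130, 129, 37, 40.8, [349, 152]), (811, -641, 267, 200, 89.8, [556, 147]), (731, 668, 307, 12, 5.8, [11, 162])]
```

View pics/crop1.png

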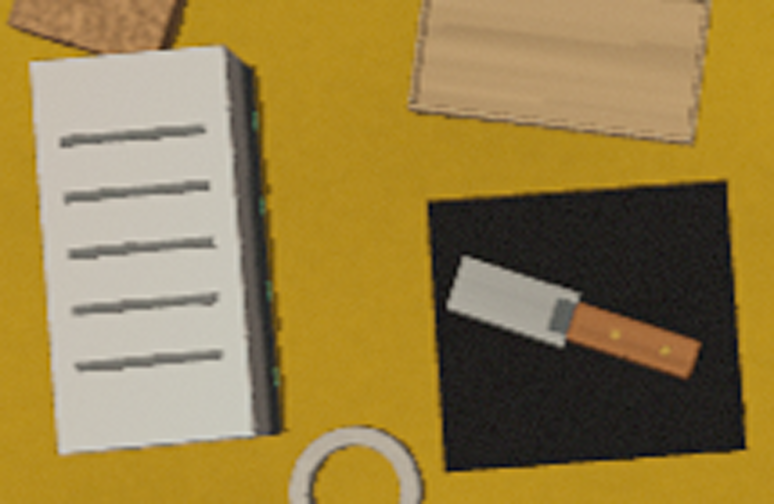

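View pics/crop2.png

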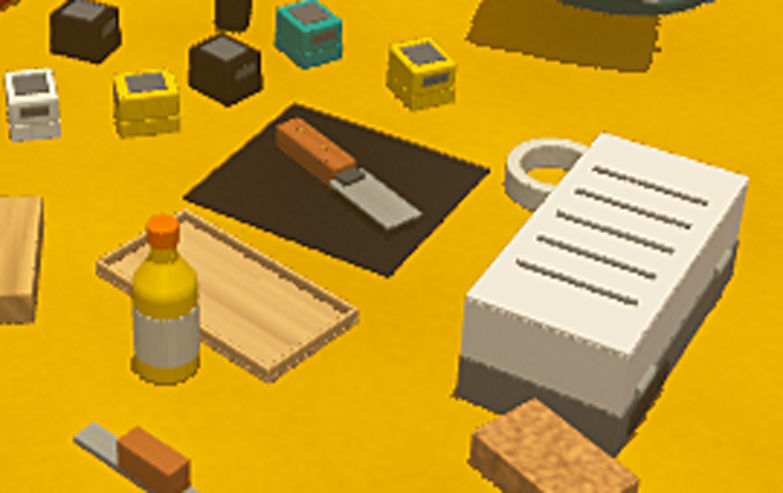

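The scene view shows hinge knobs at the cover's +y side, so the front (slot) faces the mat and the charger yaw is about 6.2°. Next I'll measure the scraper and work out the move to a spot above its handle.

```bash
python3 - <<'E'
from h import *
t=cv2.imread("pics/top0.png"); c=eyes.get_calibration("top"); hsv=cv2.cvtColor(t,cv2.COLOR_BGR2HSV)
H,S,V=[hsv[...,i].astype(int) for i in range(3)]
m=np.zeros(t.shape[:2],bool); m[225:295,250:335]=1
hd=m&(H<20)&(S>90)&(V>90); bl=m&(V>110)&(S<60)
a=rects(c,hd,0.027); b=rects(c,bl,0.016); print(a,b)
d=np.array(b[0][:2])-a[0][:2]; print(np.degrees(np.arctan2(d[1],d[0])),np.hypot(*d))
sc=cv2.imread("pics/scene0.png"); cs=eyes.get_calibration("scene"); h2=cv2.cvtColor(sc,cv2.COLOR_BGR2HSV)
m=np.zeros(t.shape[:2],bool); m[225:275,295:400]=1
print("scene blade",rects(cs,m&(h2[...,2]>110)&(h2[...,1]<60),0.016))
print("scene tray bench",rects(cs,(h2[...,1]<150)&(h2[...,1]>60)&(h2[...,2]>140)&(h2[...,0]<25),0.014,300))
print(proj(eyes.get_calibration("wrist"),[[.5,0,0]]),eyes.get_calibration("wrist"))
E
```

```text
[(500, -31, 84, 25, 72.6, [305, 264])] [(525, 48, 80, 36, 72.8, [273, 253])]
72.43972794819932 82.86132994346639
scene blade [(526, 50, 79, 35, 72.8, [358, 258])]
scene tray bench [(1305, -38, 129, 129, 59.1, [42, 456]), (1254, 24, 178, 61, 85.4, [98, 458]), (614, 234, 90, 64, -83.7, [406, 309]), (1043, -240, 224, 122, -88.0, [113, 328]), (723, 33, 177, 150, 88.5, [311, 296]), (-1287, -1358, 1052, 930, 29.4, [346, 26]), (-1909, -235, 1921, 594, 15.0, [582, 49]), (-615, -1546, 2189, 373, 48.2, [219, 58])]
[[-167.99660868 -452.5887827 ]] {'mtx': array([[412.65845381,   0.        , 322.5283267 ],
       [  0.        , 412.65845381, 238.41419091],
       [  0.        ,   0.        ,   1.        ]]), 'R': array([[ 0.44333686, -0.89634993, -0.00303903],
       [-0.86471112, -0.42857622,  0.26191047],
       [-0.23606588, -0.11348668, -0.96508739]]), 't': array([-0.54768386, -0.02690271,  0.39229632])}
```

```bash
python3 - <<'E'
from h import *
delta([.509,-.002,.204],Ro.from_euler("xyz",[np.pi,0,1.267]))
E
```

```text
shift cm [ 45.52 -32.18   0.11] rotvec [-0.002 -0.001 -0.807]
```

Request:
{"fn": "arm_command", "kwargs": {
  "series": [
    [1,3.5,-2.48,0,0,0,0],
    [1,3.5,-2.48,0,0,0,0],
    [1,3.5,-2.48,0,0,0,0],
    [1,3.5,-2.48,0,0,0,0],
    [1,3.5,-2.48,0,0,0,0],
    [1,3.5,-2.48,0,0,0,0],
    [1,3.5,-2.48,0,0,0,0],
    [1,3.5,-2.48,0,0,0,0],
    [1,3.5,-2.48,0,0,0,0],
    [1,3.5,-2.48,0,0,0,0],
    [1,3.5,-2.48,0,0,0,0],
    [1,3.5,-2.48,0,0,0,0],
    [1,3.5,-2.42,0,0,0,0],
    [1,0,0,0,0,0,-0.135],
    [1,0,0,0,0,0,-0.135],
    [1,0,0,0,0,0,-0.135],
    [1,0,0,0,0,0,-0.135],
    [1,0,0,0,0,0,-0.135],
    [1,0,0,0,0,0,-0.132],
    [1,0,0,0,0,0,0]
  ]
}}

```text
time: 2.1
tool_pos: [0.5087, -0.0026, 0.2049]
ee_rot: [-3.14, 0.0, 1.267]
wrist_force: [-0.2, 1.1, -0.3]
width: 0.0943
```

```bash
python3 - <<'E'
from h import *
p,R,o=tool(); c=eyes.get_calibration("wrist"); im=eyes.snapshot("wrist"); cv2.imwrite("pics/w1.png",im)
print(p,o["ee_rot"]); hsv=cv2.cvtColor(im,cv2.COLOR_BGR2HSV); H,S,V=[hsv[...,i].astype(int) for i in range(3)]
print(rects(c,(H<17)&(S>90)&(V>80),0.027,300)); print(rects(c,(V>100)&(S<60),0.016,300))
delta([.509,-.002,.204],Ro.from_euler("xyz",[np.pi,0,1.267]))
E
```

```text
[ 0.50869399 -0.00255456  0.20488254] [-3.14048716e+00  2.89213041e-04  1.26656948e+00]
[(499, -28, 85, 25, 73.0, [323, 245])]
[(601, -308, 96, 63, -18.7, [509, 449]), (677, -283, 59, 17, -17.4, [557, 419]), (614, -170, 169, 45, -65.5, [482, 337]), (324, -79, 170, 45, 30.7, [163, 338]), (524, 49, 80, 36, 72.8, [323, 157]), (775, 39, 51, 41, 83.9, [616, 72]), (398, 149, 90, 84, -22.0, [144, 83])]
shift cm [0.06 0.01 0.09] rotvec [-0.001  0.    -0.003]
```

View pics/w1.png

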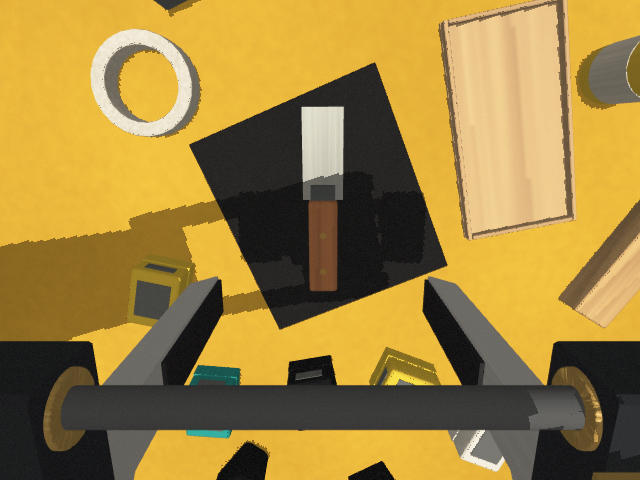

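Wrist view: the scraper lies squarely between the fingers, with the handle at (323,245) and the blade at (323,157), in line with the gripper. Descending and gripping.

Request:
{"fn": "arm_command", "kwargs": {
  "series": [
    [1,0,0,3.5,0,0,0],
    [1,0,0,3.5,0,0,0],
    [1,0,0,3.5,0,0,0],
    [1,0,0,3.5,0,0,0],
    [0.6,0,0,2.5,0,0,0],
    [0.6,0,0,1.5,0,0,0],
    [0.6,0,0,1,0,0,0],
    [0.6,0,0,0.8,0,0,0],
    [0.6,0,0,0,0,0,0],
    [0,0,0,0,0,0,0],
    [0,0,0,0,0,0,0],
    [0,0,0,0,0,0,0],
    [0,0,0,0,0,0,0],
    [0,0,0,0,0,0,0],
    [0,0,0,0,0,0,0],
    [0,0,0,0,0,0,0]
  ]
}}

```text
time: 3.75
tool_pos: [0.5093, -0.0026, 0.008]
ee_rot: [3.141, -0.0, 1.267]
wrist_force: [-0.7, 0.3, 4.3]
width: 0.0262
```

Request:
{"fn": "arm_command", "kwargs": {
  "series": [
    [0,0,0,-1,0,0,0],
    [0,0,0,-2,0,0,0],
    [0,0,0,-2,0,0,0],
    [0,1.8,0.5,0,0,0,0],
    [0,1.8,0.5,0,0,0,0],
    [0,1.8,0.5,0,0,0,0],
    [0,1.8,0.5,0,0,0,0],
    [0,1.8,0.5,0,0,0,0],
    [0,2.0,0.3,0,0,0,0],
    [0,0,0,0,0,0,-0.103],
    [0,0,0,0,0,0,-0.103],
    [0,0,0,0,0,0,-0.103],
    [0,0,0,0,0,0,-0.103],
    [0,0,0,0,0,0,0],
    [0,0,0,0,0,0,0]
  ]
}}

```text
time: 5.25
tool_pos: [0.5688, 0.0943, 0.0573]
ee_rot: [-3.141, 0.0, 1.677]
wrist_force: [-0.1, -0.1, -0.7]
width: 0.0255
```

```bash
python3 - <<'E'
from h import *
p,R,o=tool(); c=eyes.get_calibration("wrist"); im=eyes.snapshot("wrist"); cv2.imwrite("pics/w2.png",im)
print(p,o["ee_rot"],o["width"])
hsv=cv2.cvtColor(im,cv2.COLOR_BGR2HSV); V=hsv[...,2].astype(int); S=hsv[...,1].astype(int)
m=np.zeros(V.shape,bool); m[:220,200:450]=1
print("steel",rects(c,m&(V>110)&(S<60),p[2]+.008,300))
a=im[0:240,140:540]
s=eyes.snapshot("scene")[190:340,300:500]
t=eyes.snapshot("top")[170:310,130:330]
out=np.vstack([cv2.resize(a,(800,480)*1)[:300],np.hstack([cv2.resize(s,(400,300)),cv2.resize(t,(400,300))])])
cv2.imwrite("pics/m2.png",out)
E
```

```text
[0.56877018 0.09429831 0.05731966] [-3.14130102e+00  7.95905830e-05  1.67689221e+00] 0.02550471509060323
steel [(562, 162, 50, 36, -84.2, [323, 146]), (557, 213, 94, 7, 6.0, [324, 9])]
```

View pics/m2.png

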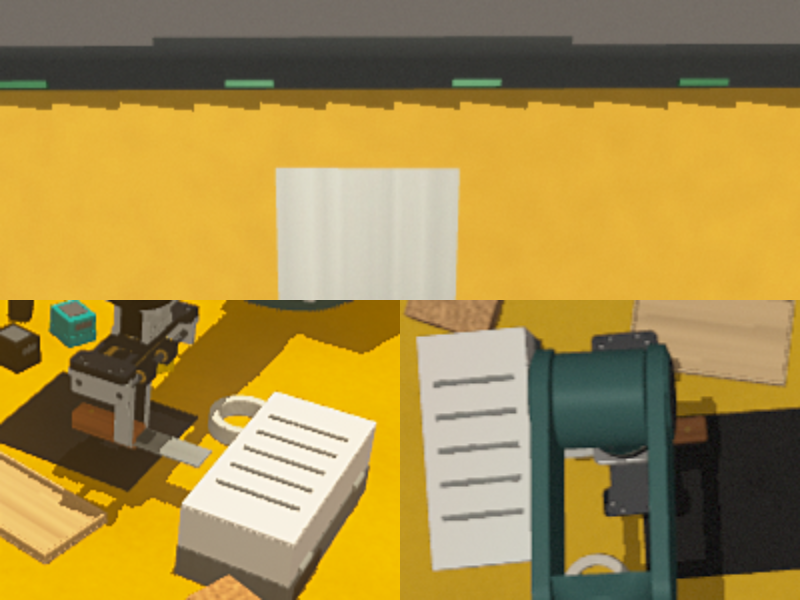

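The blade (wrist columns 276–458 of the crop) is centred on the notch (154–572), level, and about 26 mm short of the wall. Lowering to slot height and inserting.

Request:
{"fn": "arm_command", "kwargs": {
  "series": [
    [0,0,0,1,0,0,0],
    [0,0,0,1,0,0,0],
    [0,0,0,0,0,0,0],
    [0,1,0,0,0,0,0],
    [0,1,0,0,0,0,0],
    [0,0.5,0,0,0,0,0],
    [0,0.5,0,0,0,0,0],
    [0,0.5,0,0,0,0,0],
    [0,0.5,0,0,0,0,0],
    [0,0.4,0,0,0,0,0],
    [0,0.3,0,0,0,0,0],
    [0,0,0,0,0,0,0]
  ]
}}

```text
time: 6.6
tool_pos: [0.5635, 0.141, 0.0374]
ee_rot: [3.142, 0.0, 1.679]
wrist_force: [-0.2, 0.1, -0.3]
width: 0.0257
```

```bash
python3 - <<'E'
from h import *
p,R,o=tool(); print(p,o["ee_rot"],o["wrist_force"],o["wrist_torque"],o["width"])
im=eyes.snapshot("wrist"); c=eyes.get_calibration("wrist")
V=cv2.cvtColor(im,cv2.COLOR_BGR2HSV); m=np.zeros(V.shape[:2],bool); m[:200,290:350]=1
print("blade top strip",rects(c,m&(V[...,2]>110)&(V[...,1]<60),p[2]+.008,100))
cv2.imwrite("pics/w3.png",im[:260,120:520])
E
```

```text
[0.56354442 0.14102425 0.03744531] [3.14158478e+00 5.39235121e-05 1.67921910e+00] [-0.24233541  0.11936867 -0.25885597] [-0.00520398 -0.06781147  0.0593238 ] 0.025695656838853304
blade top strip [(556, 200, 25, 23, 6.2, [320, 171]), (552, 238, 50, 24, -83.8, [320, 70])]
```

View pics/w3.png

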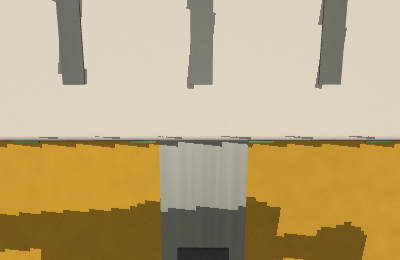

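Blade is in under the lip with no contact force. Computing the arc path that keeps the blade under the lip while tilting.

```bash
python3 - <<'E'
from h import *
def tcp(th,ph):
    lip=np.array([60-118*np.cos(th)+8*np.sin(th),40+118*np.sin(th)+8*np.cos(th)])
    f=np.array([np.cos(ph),np.sin(ph)]); u=np.array([-f[1],f[0]])
    return lip-75*f-8*u,f,u
n=20; prev=np.array([-132.7,37.4]); f,u=np.array([1,0]),np.array([0,1])
for i in range(1,n+1):
    th=1.1*i/n; ph=th*.45; p,f2,u2=tcp(th,ph); d=p-prev
    print(f"[0,{d@f/10:.2f},0,{-d@u/10:.2f},0,{.45*1.1/n:.4f},0]",end=","); prev,f,u=p,f2,u2
print(prev,f)
E
```

```text
[0,0.05,0,-0.72,0,0.0248,0],[0,0.14,0,-0.46,0,0.0248,0],[0,0.19,0,-0.44,0,0.0248,0],[0,0.24,0,-0.43,0,0.0248,0],[0,0.28,0,-0.41,0,0.0248,0],[0,0.33,0,-0.39,0,0.0248,0],[0,0.38,0,-0.36,0,0.0248,0],[0,0.42,0,-0.33,0,0.0248,0],[0,0.46,0,-0.30,0,0.0248,0],[0,0.49,0,-0.26,0,0.0248,0],[0,0.53,0,-0.22,0,0.0248,0],[0,0.56,0,-0.18,0,0.0248,0],[0,0.59,0,-0.14,0,0.0248,0],[0,0.61,0,-0.09,0,0.0248,0],[0,0.63,0,-0.04,0,0.0248,0],[0,0.65,0,0.01,0,0.0248,0],[0,0.66,0,0.06,0,0.0248,0],[0,0.67,0,0.11,0,0.0248,0],[0,0.67,0,0.16,0,0.0248,0],[0,0.67,0,0.21,0,0.0248,0],[-48.59208348 106.12411393] [0.87996871 0.47503165]
```

Do the first half and check.

Request:
{"fn": "arm_command", "kwargs": {
  "series": [
    [0,0.05,0,-0.72,0,0.025,0],
    [0,0.14,0,-0.46,0,0.025,0],
    [0,0.19,0,-0.44,0,0.025,0],
    [0,0.24,0,-0.43,0,0.025,0],
    [0,0.28,0,-0.41,0,0.025,0],
    [0,0.33,0,-0.39,0,0.025,0],
    [0,0.38,0,-0.36,0,0.025,0],
    [0,0.42,0,-0.33,0,0.025,0],
    [0,0.46,0,-0.3,0,0.025,0],
    [0,0.49,0,-0.26,0,0.025,0],
    [0,0,0,0,0,0,0]
  ]
}}

```text
time: 7.75
tool_pos: [0.5611, 0.1662, 0.0829]
ee_rot: [3.141, -0.251, 1.678]
wrist_force: [-1.2, 2.6, -3.1]
width: 0.0255
```

```bash
python3 - <<'E'
from h import *
p,R,o=tool(); print(p,o["ee_rot"],o["wrist_force"],o["wrist_torque"],o["width"])
s=eyes.snapshot("scene")[170:350,280:520]; w=eyes.snapshot("wrist")
cv2.imwrite("pics/m4.png",np.hstack([cv2.resize(s,(480,360)),cv2.resize(w[:360,160:480],(320,360))]))
E
```

```text
[0.56114078 0.16621645 0.08292353] [ 3.14080864 -0.25110718  1.67846904] [-1.16598971  2.57267005 -3.10950389] [-0.10543747  0.03669639  0.09337701] 0.025482227110636833
```

View pics/m4.png

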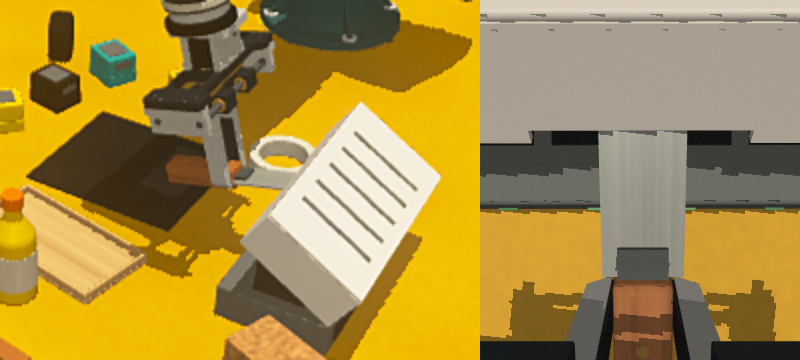

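The cover is rising on the blade and the scraper is still square in the grip. Continuing.

Request:
{"fn": "arm_command", "kwargs": {
  "series": [
    [0,0.53,0,-0.24,0,0.025,0],
    [0,0.56,0,-0.22,0,0.025,0],
    [0,0.59,0,-0.18,0,0.025,0],
    [0,0.61,0,-0.14,0,0.025,0],
    [0,0.63,0,-0.1,0,0.025,0],
    [0,0.65,0,-0.06,0,0.025,0],
    [0,0.66,0,0,0,0.025,0],
    [0,0.67,0,0.05,0,0.025,0],
    [0,0.67,0,0.1,0,0.025,0],
    [0,0.67,0,0.1,0,0.025,0],
    [0,0.5,0,-0.3,0,0.025,0],
    [0,0.5,0,-0.3,0,0.025,0],
    [0,0,0,0,0,0,0]
  ]
}}

```text
time: 9.15
tool_pos: [0.5541, 0.2281, 0.1223]
ee_rot: [-3.142, -0.552, 1.679]
wrist_force: [0.6, 1.5, -4.4]
width: 0.0261
```

```bash
python3 - <<'E'
from h import *
p,R,o=tool(); print(p,o["ee_rot"],o["wrist_force"],o["wrist_torque"],o["width"])
s=eyes.snapshot("scene")[150:350,280:520]; w=eyes.snapshot("wrist")
cv2.imwrite("pics/m5.png",np.hstack([cv2.resize(s,(432,360)),cv2.resize(w[:360,160:480],(320,360))]))
E
```

```text
[0.55412389 0.22812386 0.12228677] [-3.14155748 -0.55177573  1.67862324] [ 0.63048988  1.48936293 -4.35110329] [-0.66119431 -0.1991716  -0.04145052] 0.026135684601954808
```

View pics/m5.png

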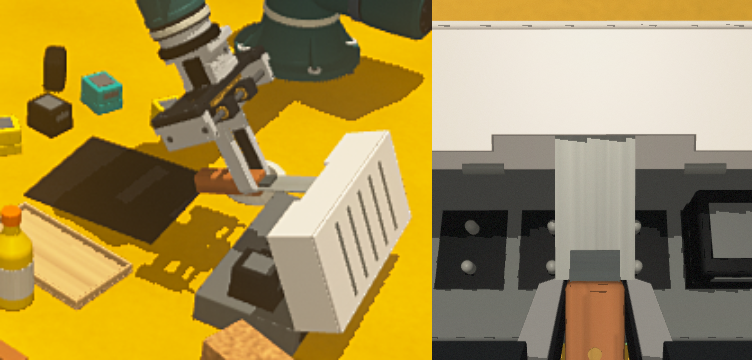

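The cover is at about 1.1 rad. The dock at the charger's +x end holds the only charged pack, and the other three are empty (pegs visible at 471, 552 and 637). Backing the blade out.

Request:
{"fn": "arm_command", "kwargs": {
  "series": [
    [0,0,0,0.4,0,0,0],
    [0,-0.5,0,0.1,0,0,0],
    [0,-1,0,0,0,0,0],
    [0,-1.5,0,0,0,0,0],
    [0,-2,0,0,0,0,0],
    [0,-2,0,0,0,0,0],
    [0,-2,0,0,0,0,0],
    [0,0,0,0,0,-0.11,0],
    [0,0,0,0,0,-0.11,0],
    [0,0,0,0,0,-0.11,0],
    [0,0,0,0,0,-0.11,0],
    [0,0,0,0,0,-0.11,0],
    [0,-3,0,0,0,0,0],
    [0,0,0,0,0,0,0]
  ]
}}

```text
time: 10.65
tool_pos: [0.5653, 0.123, 0.0699]
ee_rot: [-3.141, 0.002, 1.679]
wrist_force: [0.6, -0.3, -1.2]
width: 0.0256
```

```bash
python3 - <<'E'
from h import *
p,R,o=tool(); print(p,o["ee_rot"],o["wrist_force"],o["width"])
delta([.509,-.004,.012],Ro.from_euler("xyz",[np.pi,0,1.267]))
w=eyes.snapshot("wrist");s=eyes.snapshot("scene")[150:350,280:520]
cv2.imwrite("pics/m6.png",np.hstack([cv2.resize(s,(432,360)),cv2.resize(w[:360,160:480],(320,360))]))
E
```

```text
[0.56528301 0.12304522 0.06989383] [-3.14059791e+00  1.55044020e-03  1.67894233e+00] [ 0.58366668 -0.30438059 -1.24255537] 0.025628985644019057
shift cm [-12.01  -6.96   5.81] rotvec [-0.001  0.002  0.412]
```

View pics/m6.png

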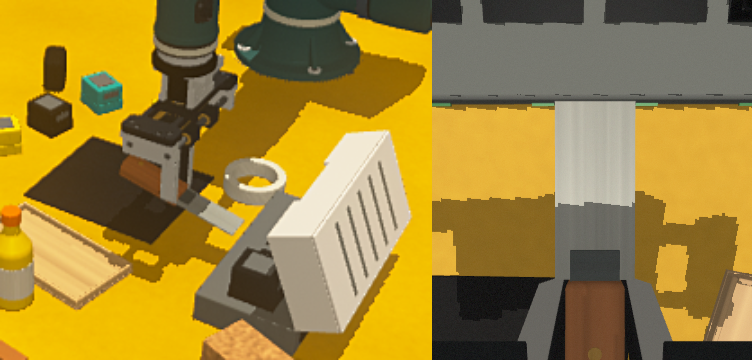

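Scene view shows the cover staying open, but the scraper has pivoted nose-down in the pads. I'll estimate the droop from the tip's pixel so I can lay it down level.

```bash
python3 - <<'E'
from h import *
p,R,o=tool(); c=eyes.get_calibration("wrist")
K=np.linalg.inv(c["mtx"]); cam=-c["R"].T@c["t"]
d=c["R"].T@(K@[323,100,1])
# tool-frame ray
a=R.inv().apply(cam-p)*1000; b=R.inv().apply(d)
for piv in (8,12,16):   # pivot at grasp centre ~ z=-piv
  t=np.linspace(50,400,7001); q=a+t[:,None]*b
  tipr=np.hypot(94,7-piv)
  r=np.hypot(q[:,0],q[:,2]+piv); i=np.where(np.diff(np.sign(r-tipr)))[0]
  for j in i: print(piv,q[j].round(1),"droop",np.arctan2(q[j,2]+piv,q[j,0])-np.arctan2(piv-7,94))
E
```

```text
8 [ 85.1   0.  -48. ] droop -0.45033853604176066
8 [89.2  0.1 21.6] droop 0.31006878031951596
12 [ 84.8   0.  -52.9] droop -0.5027678053381763
12 [89.   0.1 18.6] droop 0.2777156202210142
16 [ 84.5   0.  -58.2] droop -0.5590933848481919
16 [88.9  0.1 15.9] droop 0.24912550101045017
```

Request:
{"fn": "arm_command", "kwargs": {
  "series": [
    [0,-2,-1.16,0.3,0,0,0],
    [0,-2,-1.16,0.3,0,0,0],
    [0,-2,-1.16,0.3,0,0,0],
    [0,-2,-1.16,0.3,0,0,0],
    [0,-2,-1.16,0.3,0,0,0],
    [0,-2,-1.16,0.3,0,0,0],
    [0,0,0,0,0,0.1,0],
    [0,0,0,0,0,0.1,0],
    [0,0,0,0,0,0.09,0],
    [0,0,0,0,0,0,0]
  ]
}}

```text
time: 11.75
tool_pos: [0.509, -0.0051, 0.0514]
ee_rot: [-3.14, -0.291, 1.672]
wrist_force: [0.5, 0.9, -2.0]
width: 0.0257
```

```bash
python3 - <<'E'
from h import *
p,R,o=tool(); print(p,o["ee_rot"],o["wrist_force"],o["width"])
delta([.509,-.004,.011],Ro.from_euler("xyz",o["ee_rot"]))
s=eyes.snapshot("scene")[190:310,270:430]
cv2.imwrite("pics/m7.png",cv2.resize(s,(640,480)))
E
```

```text
[ 0.50896332 -0.00509325  0.0514174 ] [-3.13980553 -0.29083786  1.67247083] [ 0.52407788  0.88766654 -2.03800082] 0.025716657453291113
shift cm [-1.06  0.02  3.9 ] rotvec [0. 0. 0.]
```

View pics/m7.png

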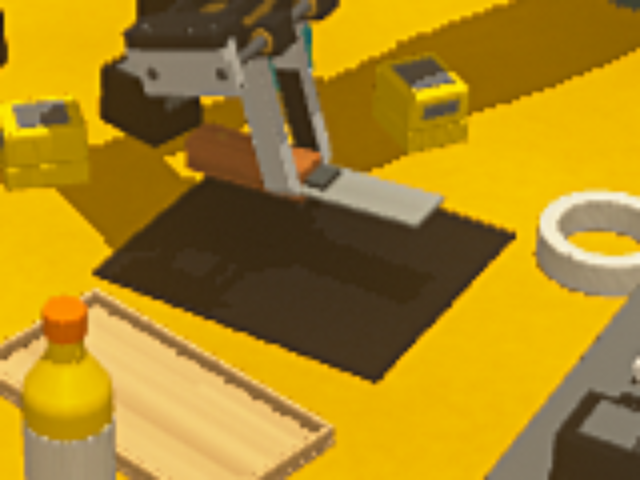

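Scraper is level over the mat. Lowering and releasing.

Request:
{"fn": "arm_command", "kwargs": {
  "series": [
    [0,-0.6,0,1.2,0,0,0],
    [0,-0.6,0,1.2,0,0,0],
    [0,-0.45,0,0.8,0,0,0],
    [0,-0.2,0,0.5,0,0,0],
    [0,0,0,0,0,0,0],
    [0.2,0,0,0,0,0,0],
    [0.5,0,0,0,0,0,0],
    [0.6,0,0,0,0,0,0],
    [0.6,0,0,-1,0,0,0],
    [0.6,0,0,-2,0,0,0],
    [0.6,0,0,-3,0,0,0],
    [0,0,0,-3,0,0,0],
    [0,0,0,-4,0,-0.1,0],
    [0,0,0,-4,0,-0.1,0],
    [0,0,0,-2,0,-0.09,0],
    [0,0,0,0,0,0,0]
  ]
}}

```text
time: 13.4
tool_pos: [0.5171, -0.0545, 0.2016]
ee_rot: [3.131, 0.003, 1.682]
wrist_force: [-0.0, -0.4, -0.8]
width: 0.0199
```

```bash
python3 - <<'E'
from h import *
p,R,o=tool(); print(p,o["ee_rot"],o["width"],o["wrist_force"])
th=1.1
C=np.array([.55,.273]);a=np.radians(6.2);M=np.array([[np.cos(a),-np.sin(a)],[np.sin(a),np.cos(a)]])
q=C+M@[0,-.06]; print(q); delta([q[0],q[1],.155],Ro.from_euler("xyz",[np.pi,0,1.679]))
w=eyes.snapshot("wrist"); cv2.imwrite("pics/m8.png",w)
E
```

```text
[ 0.51711698 -0.05451634  0.20156956] [3.13096341 0.00343198 1.68186836] 0.019899968814237202 [-0.03765026 -0.40167095 -0.78418491]
[0.55647996 0.21335094]
shift cm [26.2   6.83  4.64] rotvec [0.011 0.003 0.003]
```

View pics/m8.png

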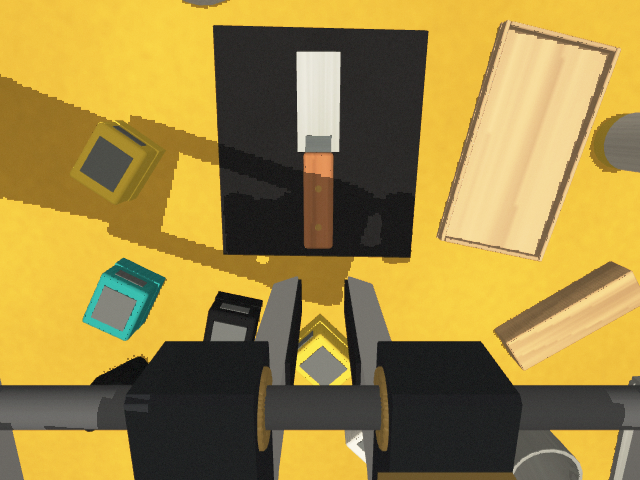

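Scraper lies wholly on the mat (mat 213–428 × 25–257, scraper columns 297–340). Now I'll swing the cover back by pushing the lip with shut fingers.

Request:
{"fn": "arm_command", "kwargs": {
  "series": [
    [0,3.52,0.85,0.4,0.011,0,0],
    [0,3.52,0.85,0.4,0,0,0],
    [0,3.52,0.85,1.0,0,0,0],
    [0,3.52,0.85,1.0,0,0,0],
    [0,3.52,0.85,1.0,0,0,0],
    [0,3.52,0.85,1.1,0,0,0],
    [0,3.52,0.85,1.1,0,0,0],
    [0,3.52,0.85,1.1,0,0,0],
    [0,1,0,0,0,0,0],
    [0,1,0,0,0,0,0],
    [0,1,0,0,0,0,0],
    [0,1,0,0,0,0,0],
    [0,1,0,0,0,0,0],
    [0,1,0,0,0,0,0],
    [0,1,0,0,0,0,0],
    [0,1,0,0,0,0,0],
    [0,1,0,0,0,0,0],
    [0,0.5,0,0,0,0,0],
    [0,0,0,0,0,0,0]
  ]
}}

```text
time: 15.35
tool_pos: [0.5408, 0.327, 0.1235]
ee_rot: [-3.13, -0.0, 1.68]
wrist_force: [-0.1, 0.1, 0.1]
width: 0.0004
```

Request:
{"fn": "arm_command", "kwargs": {
  "series": [
    [0,0.6,0,0,0,0,0],
    [0,0.5,0,0,0,0,0],
    [0,0.5,0,0,0,0,0],
    [0,0.3,0,0,0,0,0],
    [0,0,0,0,0,0,0]
  ]
}}

```text
time: 15.85
tool_pos: [0.539, 0.3453, 0.1237]
ee_rot: [-3.131, -0.0, 1.679]
wrist_force: [-0.3, 0.4, 0.2]
width: 0.0004
```

```bash
python3 - <<'E'
from h import *
p,R,o=tool(); print(p,o["wrist_force"])
s=eyes.snapshot("scene")[150:350,260:520]; w=eyes.snapshot("wrist")
cv2.imwrite("pics/m9.png",np.hstack([cv2.resize(s,(440,360)),cv2.resize(w[:,:],(360,270))[:,:].repeat(1,0) if 0 else cv2.resize(w,(360,360))]))
E
```

```text
[0.53901473 0.34531844 0.12370346] [-0.26208523  0.37194463  0.19572295]
```

View pics/m9.png

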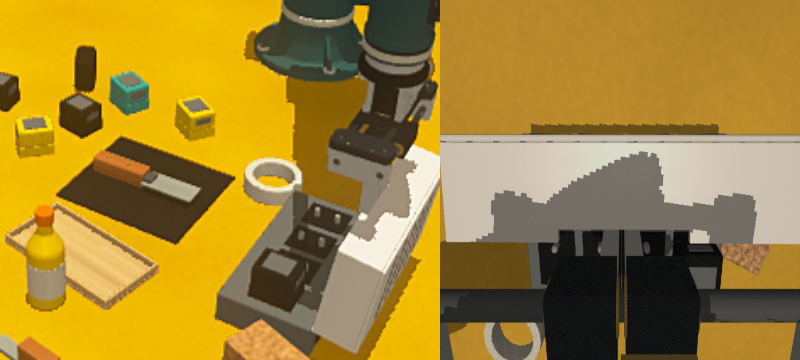

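Cover is upright, with one charged pack at the far dock. Backing away and going above it.

```bash
python3 - <<'E'
from h import *
p,R,o=tool(); c=eyes.get_calibration("wrist"); cam=-c["R"].T@c["t"]; print("cam in tool mm",R.inv().apply(cam-p)*1000)
delta([.6335,.2821,.20],Ro.from_euler("xyz",[np.pi,0,1.679]))
E
```

```text
cam in tool mm [ 7.72609912e+01 -1.10099144e-01 -1.79542239e+02]
shift cm [-7.29  8.62 -7.7 ] rotvec [-0.011 -0.001 -0.   ]
```

Request:
{"fn": "arm_command", "kwargs": {
  "series": [
    [0,-2,0,0,0,0,0],
    [0,-3,0,-1,0,0,0],
    [0,-2.3,1,-2,0,0,0],
    [0.5,0,2.6,-2.4,-0.011,0,0],
    [1,0,2.6,-2.3,0,0,0],
    [1,0,2.4,0,0,0,0],
    [1,0,0,0,0,0,0],
    [1,0,0,0,0,0,0],
    [1,0,0,0,0,0,0]
  ]
}}

```text
time: 16.85
tool_pos: [0.6319, 0.281, 0.1997]
ee_rot: [-3.14, 0.001, 1.679]
wrist_force: [-0.2, 1.0, 0.8]
width: 0.0447
```

```bash
cat >> h.py <<'E'
def look(z,vmax=80,name=None):
    "dark blobs in the wrist view on plane z"
    p,R,o=tool(); c=eyes.get_calibration("wrist"); im=eyes.snapshot("wrist")
    if name: cv2.imwrite(name,im)
    hsv=cv2.cvtColor(im,cv2.COLOR_BGR2HSV); m=(hsv[...,2]<vmax); m[330:]=0
    for r in rects(c,m,z,800): print(r)
    return p,R,o,im,c
E
python3 - <<'E'
from h import *
p,R,o,im,c=look(.082,70,"pics/w9.png"); print(p,o["ee_rot"],o["width"])
# grey label on pack top near the centre
hsv=cv2.cvtColor(im,cv2.COLOR_BGR2HSV); g=im[150:330,200:440]; print(hsv[150:330:30,220:430:20,2])
print("expected px corners",proj(c,[[.6335+a,.2821+b,.082] for a in(-.022,.022) for b in(-.027,.027)]).round())
E
```

```text
(560, 274, 212, 84, 6.2, [220, 232])
[0.63186584 0.28097224 0.19971069] [-3.13950741e+00  5.23162727e-04  1.67872245e+00] 0.04469507688735916
[[122 124 125 127 120 114 131 132 227 209 177]
 [119 120 120 122 123  64  65 123  94 206 187]
 [ 63  23  22  20  19  63  64  64  99 110 101]
 [ 61  23  71  14  22  62  64  66 223 128 222]
 [111  64 112  61  63  63  63  65 221 222 219]
 [220  95  96 123 124 125 125 219  22  95 220]]
expected px corners [[293. 264.]
 [299. 194.]
 [350. 270.]
 [360. 200.]]
```

```bash
python3 - <<'E'
from h import *
p,R,o=tool(); c=eyes.get_calibration("wrist"); im=cv2.imread("pics/w9.png")
v=im.max(2); m=((v>50)&(v<78)).astype(np.uint8); m[:150]=0; m[310:]=0; m[:,:240]=0; m[:,420:]=0
m=cv2.morphologyEx(m,cv2.MORPH_OPEN,np.ones((3,3)))
print(rects(c,m,.082,100))
print(v[232,240:420:4]); print(v[150:310:4,325])
E
```

```text
[(632, 283, 33, 29, -83.8, [324, 232]), (617, 280, 97, 84, 6.2, [316, 235])]
[ 15  21  11  17  75  60  18  19  21  17  17  19  63  66  18  17  62  64
  66  65  63  62  62  67  64  63  28  14  17  62  62  66  88 222 221 222
 220 126 126 129 127 107 105 104 107]
[117 128 130 129 127 126 128 127  65  37  16  41  17  18  20  66  65  63
  66  63  66  63  63  60  64  62  31  23  16  61  63  61  60  64  66 128
 123 126 127 220]
```

The pack's label centre (632,283) agrees with the dock estimate (633.5,282). Opening, descending, gripping and lifting.

Request:
{"fn": "arm_command", "kwargs": {
  "series": [
    [0.8,0,0,0,0,0,0],
    [0.8,0,0,1,0,0,0],
    [0.8,0,0,3,0,0,0],
    [0.8,0,0,3,0,0,0],
    [0.8,0,0,3,0,0,0],
    [0.8,0,0,3,0,0,0],
    [0.8,0,0,1.8,0,0,0],
    [0.8,0,0,0,0,0,0],
    [0,0,0,0,0,0,0],
    [0,0,0,0,0,0,0],
    [0,0,0,0,0,0,0],
    [0,0,0,0,0,0,0],
    [0,0,0,0,0,0,0],
    [0,0,0,0,0,0,0]
  ]
}}

```text
time: 18.3
tool_pos: [0.6333, 0.2818, 0.0539]
ee_rot: [3.14, -0.0, 1.679]
wrist_force: [-2.6, -0.7, 5.2]
width: 0.0434
```

Gripped (43 mm). Checking the glue bottle's position before going to the tray.

```bash
python3 - <<'E'
from h import *
c=eyes.get_calibration("top"); print("glue",ray(c,[[278,137]],.13),"tin",ray(c,[[410,155]],.075))
delta([.684,.024,.20],Ro.from_euler("xyz",[np.pi,0,1.679]))
E
```

```text
glue [[0.7758814  0.03350564 0.13      ]] tin [[ 0.75361909 -0.26690828  0.075     ]]
shift cm [-26.17   2.28 -14.62] rotvec [ 0.001 -0.    -0.   ]
```

Request:
{"fn": "arm_command", "kwargs": {
  "series": [
    [0,0,0,-0.6,0,0,0],
    [0,0,0,-1,0,0,0],
    [0,0,0,-3,0,0,0],
    [0,0,0,-3,0,0,0],
    [0,0,0,-3.5,0,0,0],
    [0,0,0,-3.5,0,0,0],
    [0,-3,0.2,0,0,0,0],
    [0,-3.5,0.3,0,0,0,0],
    [0,-3.5,0.3,0,0,0,0.14],
    [0,0,0,0,0,0,0.14],
    [0,0,0,0,0,0,0.14],
    [0,0,0,0,0,0,0.14],
    [0,0,0,0,0,0,0.14],
    [0,0,0,0,0,0,0.14],
    [0,0,0,0,0,0,0.14],
    [0,0,0,0,0,0,0.14],
    [0,0,0,0,0,0,0.14],
    [0,0,0,0,0,0,0.14],
    [0,0,0,0,0,0,0.14],
    [0,0,0,0,0,0,0.14]
  ]
}}

```text
time: 20.3
tool_pos: [0.6517, 0.1829, 0.198]
ee_rot: [3.141, 0.001, -0.007]
wrist_force: [0.5, -0.4, -2.7]
width: 0.0439
```

```bash
python3 - <<'E'
from h import *
p,R,o=tool(); print(p,o["ee_rot"],o["width"],o["wrist_force"])
delta([.684,.024,.20],Ro.from_euler("xyz",[np.pi,0,-.105]))
E
```

```text
[0.65169584 0.1829232  0.1980311 ] [ 3.14121785e+00  7.60569690e-04 -7.11311725e-03] 0.043910229567513885 [ 0.52625301 -0.41080418 -2.69266863]
shift cm [ 3.34 15.87 -0.19] rotvec [0.    0.001 0.098]
```

Request:
{"fn": "arm_command", "kwargs": {
  "series": [
    [0,0.67,3.18,0,0,0,0],
    [0,0.67,3.18,0,0,0,0],
    [0,0.67,3.18,0,0,0,0],
    [0,0.67,3.17,0,0,0,0],
    [0,0.66,3.16,0,0,0,0],
    [0,0,0,0,0,0,0.098],
    [0,0,0,3,0,0,0],
    [0,0,0,3,0,0,0],
    [0,0,0,3,0,0,0],
    [0,0,0,3,0,0,0],
    [0,0,0,2.5,0,0,0],
    [0,0,0,1.5,0,0,0],
    [0,0,0,0.8,0,0,0],
    [0,0,0,0.5,0,0,0],
    [0,0,0,0.3,0,0,0],
    [0,0,0,0,0,0,0]
  ]
}}

```text
time: 21.9
tool_pos: [0.6857, 0.0242, 0.0234]
ee_rot: [3.142, -0.002, -0.099]
wrist_force: [0.5, 0.6, -3.4]
width: 0.0433
```

Request:
{"fn": "arm_command", "kwargs": {
  "series": [
    [0,0,0,0.3,0,0,0],
    [0,0,0,0.2,0,0,0],
    [0,0,0,0,0,0,0],
    [0.3,0,0,0,0,0,0],
    [0.7,0,0,0,0,0,0],
    [0.7,0,0,0,0,0,0],
    [0.7,0,0,0,0,0,0],
    [0.7,0,0,-2,0,0,0],
    [0.7,0,0,-4,0,0,0],
    [0.7,0,0,-4,0,0,0],
    [0.7,0,0,-4,0,0,0],
    [0.7,0,0,-4,0,0,0],
    [0.7,0,0,0,0,0,0]
  ]
}}

```text
time: 23.2
tool_pos: [0.6883, 0.0242, 0.2069]
ee_rot: [-3.141, -0.016, -0.099]
wrist_force: [0.6, -0.1, 1.0]
width: 0.0659
```

```bash
python3 - <<'E'
from h import *
p,R,o,im,c=look(.046,70,"pics/w10.png"); print(p,o["ee_rot"],o["width"])
t=eyes.snapshot("top"); cv2.imwrite("pics/t10.png",t); ct=eyes.get_calibration("top")
V=cv2.cvtColor(t,cv2.COLOR_BGR2HSV)[...,2]; m=V<75; m[370:]=0
print([r for r in rects(ct,m,.03) if r[2]<75])
g=V.copy()
E
```

```text
(634, 279, 57, 46, -84.0, [47, 307])
(614, 33, 178, 48, 84.3, [317, 313])
(649, 252, 121, 78, 86.1, [82, 275])
(688, 25, 58, 44, -5.7, [323, 222])
(748, -222, 49, 22, 5.0, [629, 116])
(873, 232, 37, 12, 84.3, [24, 9])
[0.68827686 0.02421461 0.2069064 ] [-3.1408861  -0.0156275  -0.09917615] 0.06593580950326786
[(340, -27, 31, 26, 60.2, [303, 334]), (336, -252, 65, 34, 34.6, [399, 336]), (445, -175, 55, 42, 83.4, [367, 289]), (471, -326, 58, 42, -76.6, [431, 279]), (466, 266, 56, 45, -83.8, [177, 277]), (522, 272, 55, 46, -83.7, [175, 252]), (578, 278, 56, 45, -84.5, [174, 228]), (635, 284, 55, 46, -84.7, [172, 204])]
```

Pack stands in the tray at (688,25), 58×44 on the top-face plane, i.e. upright. Top view shows bench packs at about (445,-175) and (471,-326). Moving over the first.

Request:
{"fn": "arm_command", "kwargs": {
  "series": [
    [0.85,-3.7,3.7,0,0,0,0],
    [0.85,-3.7,3.7,0,0,0,0],
    [0.85,-3.7,3.7,0,0,0,0],
    [0.85,-3.7,3.7,0,0,0,0],
    [0.85,-3.7,3.7,0,0,0,0],
    [0.85,-3.7,3.7,0,0,0,0],
    [0.85,0,0,0,0,0,-0.14],
    [0.85,0,0,0,0,0,-0.14],
    [0.85,0,0,0,0,0,-0.14],
    [0.85,0,0,0,0,0,-0.14],
    [0.85,0,0,0,0,0,-0.14],
    [0.85,0,0,0,0,0,-0.14],
    [0.85,0,0,0,0,0,-0.14],
    [0.85,0,0,0,0,0,-0.14],
    [0.85,0,0,0,0,0,-0.14],
    [0.85,0,0,0,0,0,-0.14],
    [0.85,0,0,0,0,0,-0.14],
    [0.85,0,0,0,0,0,0],
    [0.85,0,0,0,0,0,0]
  ]
}}

```text
time: 25.2
tool_pos: [0.4521, -0.1654, 0.1956]
ee_rot: [-3.139, -0.001, 1.438]
wrist_force: [-0.6, -1.0, 0.3]
width: 0.0797
```

```bash
python3 - <<'E'
from h import *
p,R,o,im,c=look(.042,70,"pics/w11.png"); print(p,o["ee_rot"],o["width"])
for x,y,a in((.446,-.176,1.456),): delta([x,y,.2],Ro.from_euler("xyz",[np.pi,0,a]))
E
```

```text
(523, -253, 55, 19, -66.5, [420, 309])
(361, -233, 56, 27, 51.1, [228, 310])
(704, -253, 54, 20, -86.4, [631, 280])
(534, -193, 33, 29, -39.6, [422, 243])
(445, -170, 59, 44, 83.1, [316, 230])
(507, -42, 160, 111, 5.2, [373, 65])
[ 0.45213864 -0.1653752   0.19560059] [-3.13854726e+00 -1.00952146e-03  1.43788582e+00] 0.0797346952354341
shift cm [-1.13 -0.49 -0.4 ] rotvec [-0.002 -0.001 -0.018]
```

Request:
{"fn": "arm_command", "kwargs": {
  "series": [
    [0.65,-0.94,-0.54,0,0,0,-0.014],
    [0.65,0,0,2,0,0,0],
    [0.65,0,0,3,0,0,0],
    [0.65,0,0,3,0,0,0],
    [0.65,0,0,3,0,0,0],
    [0.65,0,0,2.5,0,0,0],
    [0.65,0,0,2,0,0,0],
    [0.65,0,0,1.5,0,0,0],
    [0.65,0,0,0.9,0,0,0],
    [0.65,0,0,0,0,0,0],
    [0,0,0,0,0,0,0],
    [0,0,0,0,0,0,0],
    [0,0,0,0,0,0,0],
    [0,0,0,0,0,0,0],
    [0,0,0,0,0,0,0],
    [0,0,0,0,0,0,0]
  ]
}}

```text
time: 26.85
tool_pos: [0.4466, -0.1747, 0.0195]
ee_rot: [3.141, 0.001, 1.455]
wrist_force: [-2.4, 0.8, 6.2]
width: 0.044
```

Gripped (44 mm). Lifting and carrying to above the far dock.

Request:
{"fn": "arm_command", "kwargs": {
  "series": [
    [0,0,0,-1,0,0,0],
    [0,0,0,-3,0,0,0],
    [0,0,0,-3.5,0,0,0],
    [0,0,0,-3.5,0,0,0],
    [0,0,0,-3.5,0,0,0],
    [0,0,0,-3,0,0,-0.112],
    [0,0,0,0,0,0,-0.112],
    [0,4,1.9,0,0,0,0],
    [0,4,1.9,0,0,0,0],
    [0,4,1.9,0,0,0,0],
    [0,4,1.9,0,0,0,0],
    [0,4,1.9,0,0,0,0],
    [0,4,1.9,0,0,0,0],
    [0,4,1.9,0,0,0,0],
    [0,4,1.9,0,0,0,0],
    [0,4,1.9,0,0,0,0],
    [0,3,1.9,0,0,0,0],
    [0,0,0,0,0,0,0],
    [0,0,0,0,0,0,0]
  ]
}}

```text
time: 28.75
tool_pos: [0.5928, 0.2343, 0.192]
ee_rot: [-3.139, 0.001, 1.68]
wrist_force: [0.3, -0.1, -2.5]
width: 0.0441
```

```bash
cat >> h.py <<'E'
def held(gap,name):
    "grey label of a held pack (top gap m above TCP): centre in tool frame, mm"
    p,R,o=tool(); c=eyes.get_calibration("wrist"); im=eyes.snapshot("wrist"); cv2.imwrite(name,im)
    v=im.max(2); m=((v>45)&(v<160)).astype(np.uint8); m[:150]=0; m[320:]=0; m[:,:280]=0; m[:,370:]=0
    m=cv2.morphologyEx(m,cv2.MORPH_OPEN,np.ones((3,3)))
    for r in rects(c,m,p[2]+gap,100):
        print(r,"tool mm",(R.inv().apply(np.r_[np.array(r[:2])/1000,p[2]]-p)*1000).round(1))
    print(v[150:330:4,323]); return p,R,o,c
E
python3 - <<'E'
from h import *
p,R,o,c=held(.0225,"pics/w12.png"); print(p,o["ee_rot"],o["width"],o["wrist_force"])
delta([.6333,.2820,.10],Ro.from_euler("xyz",[np.pi,0,1.679]))
X=[[x,y,-.0225] for x in(-.027,.027) for y in(-.022,.022)]
print(proj(c,R.apply(X)+p).round())
E
```

```text
(592, 243, 30, 16, 6.3, [322, 300]) tool mm [ 8.7  0.2 -0. ]
(589, 265, 24, 3, 6.3, [322, 249]) tool mm [30.9 -0.4 -0. ]
(588, 287, 35, 31, 6.3, [327, 188]) tool mm [52.9  1.  -0.1]
[50 51 50 50 49 47 48 48 18 25 18 19 20 20 67 67 65 68 67 67 67 13 18 17
 60 58 14 20 14 15 16 20 24 70 68 69 68 69 70 69 68 67 68 69 66]
[0.59278304 0.23433355 0.19199542] [-3.13918923e+00  9.42686228e-04  1.68024579e+00] 0.04408635343417579 [ 0.25674491 -0.06509358 -2.45334434]
shift cm [4.4  4.57 9.25] rotvec [-0.002  0.001 -0.   ]
[[272. 376.]
 [374. 376.]
 [268. 257.]
 [378. 257.]]
```

The pack is centred in the hand (label centre within ~1 mm). Aligning over the dock and lowering gently.

Request:
{"fn": "arm_command", "kwargs": {
  "series": [
    [0,2.2,2.29,0,0,0,0],
    [0,2.2,2.28,0,0,0,0],
    [0,0,0,3,0,0,0],
    [0,0,0,3,0,0,0],
    [0,0,0,3,0,0,0],
    [0,0,0,1.3,0,0,0],
    [0,0,0,0,0,0,0],
    [0,0,0,0,0,0,0]
  ]
}}

```text
time: 29.6
tool_pos: [0.6346, 0.282, 0.092]
ee_rot: [3.14, -0.0, 1.678]
wrist_force: [-0.1, 0.5, -2.1]
width: 0.0441
```

```bash
python3 - <<'E'
from h import *
p,R,o=tool(); print(p,o["wrist_force"],o["width"]); delta([.6333,.2818,.0595],Ro.from_euler("xyz",[np.pi,0,1.679]))
E
```

```text
[0.63455586 0.28196582 0.09199268] [-0.10802112  0.50157501 -2.08497374] 0.04408008924155618
shift cm [-0.   -0.13  3.25] rotvec [ 0.002 -0.    -0.001]
```

Request:
{"fn": "arm_command", "kwargs": {
  "series": [
    [0,0,-0.12,0.8,0,0,0],
    [0,0,0,0.8,0,0,0],
    [0,0,0,0.5,0,0,0],
    [0,0,0,0.4,0,0,0],
    [0,0,0,0.3,0,0,0],
    [0,0,0,0.3,0,0,0],
    [0,0,0,0.1,0,0,0],
    [0,0,0,0,0,0,0]
  ]
}}

```text
time: 30.4
tool_pos: [0.6327, 0.2825, 0.0595]
ee_rot: [3.141, -0.0, 1.679]
wrist_force: [-2.4, -1.0, 2.4]
width: 0.0437
```

Reached the seated height with little force. Releasing, then moving towards the second pack and checking both.

Request:
{"fn": "arm_command", "kwargs": {
  "series": [
    [0,0,0,0.1,0,0,0],
    [0.3,0,0,0,0,0,0],
    [0.65,0,0,0,0,0,0],
    [0.65,0,0,0,0,0,0],
    [0.65,0,0,-1,0,0,0],
    [0.65,0,0,-3,0,0,0],
    [0.65,0,0,-4,0,0,0],
    [0.65,0,0,-4,0,0,0],
    [0.65,0,0,-2.5,0,0,0],
    [0.65,0,0,0,0,0,0]
  ]
}}

```text
time: 31.4
tool_pos: [0.6351, 0.2832, 0.2094]
ee_rot: [3.13, -0.003, 1.679]
wrist_force: [0.2, -0.2, 0.4]
width: 0.0614
```

```bash
python3 - <<'E'
from h import *
p,R,o=tool(); c=eyes.get_calibration("wrist"); im=eyes.snapshot("wrist"); cv2.imwrite("pics/w13.png",im); print(p,o["width"])
v=im.max(2); m=((v>50)&(v<78)).astype(np.uint8); m[:150]=0; m[310:]=0; m[:,:280]=0; m[:,370:]=0
m=cv2.morphologyEx(m,cv2.MORPH_OPEN,np.ones((3,3))); print(rects(c,m,.082,100))
t=eyes.snapshot("top"); ct=eyes.get_calibration("top"); V=cv2.cvtColor(t,cv2.COLOR_BGR2HSV)[...,2]; m=V<75; m[370:]=0
print([r for r in rects(ct,m,.042) if r[2]<75])
delta([.472,-.326,.2],Ro.from_euler("xyz",[np.pi,0,np.radians(103)]))
E
```

```text
[0.63511136 0.28321217 0.20938428] 0.06136421839437827
[(632, 282, 33, 29, -84.0, [317, 232]), (635, 278, 78, 62, -85.4, [317, 244]), (634, 320, 43, 14, -8.3, [327, 185])]
[(338, -250, 64, 34, 34.6, [399, 336]), (471, -324, 58, 42, -77.8, [431, 279]), (601, 378, 66, 52, 7.5, [129, 219]), (683, 23, 57, 44, -6.0, [284, 185])]
shift cm [-58.76 -22.55   0.22] rotvec [ 0.001 -0.    -0.119]
```

First pack shows the same label position and size as the seated charged one. Going for the second.

Request:
{"fn": "arm_command", "kwargs": {
  "series": [
    [0.65,-3.9,-1.5,0,0,0,0],
    [0.65,-3.9,-1.5,0,0,0,0],
    [0.65,-3.9,-1.5,0,0,0,0],
    [0.65,-3.9,-1.5,0,0,0,0],
    [0.65,-3.9,-1.5,0,0,0,0],
    [0.65,-3.9,-1.5,0,0,0,0],
    [0.65,-3.9,-1.5,0,0,0,0],
    [0.65,-3.9,-1.5,0,0,0,0],
    [0.65,-3.9,-1.5,0,0,0,0],
    [0.65,-3.9,-1.5,0,0,0,0],
    [0.65,-3.9,-1.5,0,0,0,0],
    [0.65,-3.9,-1.5,0,0,0,0],
    [0.65,-3.9,-1.5,0,0,0,0],
    [0.65,-3.9,-1.5,0,0,0,0],
    [0.65,-4,-1.5,0,0,0,0],
    [0.65,0,0,0,0,0,-0.11],
    [0.65,0,0,0,0,0,0],
    [0.65,0,0,0,0,0,0]
  ]
}}

```text
time: 33.3
tool_pos: [0.4715, -0.3236, 0.2001]
ee_rot: [-3.139, -0.003, 1.787]
wrist_force: [-0.1, 0.3, 0.2]
width: 0.0613
```

```bash
python3 - <<'E'
from h import *
p,R,o,im,c=look(.042,70,"pics/w14.png"); print(p,o["ee_rot"],o["width"])
delta([.471,-.325,.016],Ro.from_euler("xyz",[np.pi,0,np.radians(102.5)]))
t=eyes.snapshot("top"); cv2.imwrite("pics/t14.png",t); ct=eyes.get_calibration("top"); V=cv2.cvtColor(t,cv2.COLOR_BGR2HSV)[...,2]; m=V<75; m[370:]=0
print([r for r in rects(ct,m,.042) if r[2]<75])
print("pads z=.04",[r for r in rects(ct,m,.04) if r[1]>200 and r[2]<75])
E
```

```text
(715, -276, 65, 35, -66.5, [623, 223])
(470, -324, 59, 44, -77.3, [321, 222])
(338, -251, 70, 40, 34.8, [176, 98])
[ 0.47148937 -0.32363231  0.20008582] [-3.13932447 -0.00333426  1.78677056] 0.06128525500244134
shift cm [-0.19 -0.09 18.47] rotvec [-0.002 -0.002 -0.001]
[(466, 263, 55, 45, -83.8, [177, 277]), (522, 269, 55, 46, -83.7, [175, 252]), (577, 275, 55, 45, -84.0, [174, 228]), (636, 285, 64, 52, -83.6, [170, 203]), (683, 23, 57, 44, -6.0, [284, 185])]
pads z=.04 [(466, 264, 55, 45, -83.8, [177, 277]), (522, 270, 55, 46, -83.7, [175, 252]), (578, 276, 55, 45, -84.0, [174, 228]), (636, 286, 64, 52, -83.6, [170, 203])]
```

Request:
{"fn": "arm_command", "kwargs": {
  "series": [
    [0.65,-0.24,-0.09,0,0,0,0],
    [0.65,0,0,2,0,0,0],
    [0.65,0,0,3,0,0,0],
    [0.65,0,0,3,0,0,0],
    [0.65,0,0,3,0,0,0],
    [0.65,0,0,2.5,0,0,0],
    [0.65,0,0,2,0,0,0],
    [0.65,0,0,1.5,0,0,0],
    [0.65,0,0,1.3,0,0,0],
    [0.65,0,0,0,0,0,0],
    [0,0,0,0,0,0,0],
    [0,0,0,0,0,0,0],
    [0,0,0,0,0,0,0],
    [0,0,0,0,0,0,0],
    [0,0,0,0,0,0,0],
    [0,0,0,0,0,0,0]
  ]
}}

```text
time: 35.0
tool_pos: [0.4722, -0.3278, 0.0208]
ee_rot: [3.141, 0.002, 1.789]
wrist_force: [-2.2, -0.5, 5.5]
width: 0.0437
```

Request:
{"fn": "arm_command", "kwargs": {
  "series": [
    [0,0,0,-1,0,0,0],
    [0,0,0,-3.5,0,0,0],
    [0,0,0,-4,0,0,0],
    [0,0,0,-4,0,0,0],
    [0,0,0,-4,0,0,0.11],
    [0,4,0.77,0,0,0,0],
    [0,4,0.77,0,0,0,0],
    [0,4,0.77,0,0,0,0],
    [0,4,0.77,0,0,0,0],
    [0,4,0.77,0,0,0,0],
    [0,4,0.77,0,0,0,0],
    [0,4,0.77,0,0,0,0],
    [0,4,0.77,0,0,0,0],
    [0,4,0.77,0,0,0,0],
    [0,4,0.77,0,0,0,0],
    [0,4,0.77,0,0,0,0],
    [0,4,0.77,0,0,0,0],
    [0,4,0.77,0,0,0,0],
    [0,4,0.77,0,0,0,0],
    [0,0,0,0,0,0,0]
  ]
}}

```text
time: 37.0
tool_pos: [0.5174, 0.2464, 0.183]
ee_rot: [-3.139, -0.003, 1.685]
wrist_force: [0.1, -0.1, -3.6]
width: 0.0438
```

```bash
python3 - <<'E'
from h import *
p,R,o,c=held(.0212,"pics/w15.png"); print(p,o["ee_rot"],o["width"],o["wrist_force"])
delta([.5222,.270,.0608],Ro.from_euler("xyz",[np.pi,0,1.679]))
E
```

```text
(516, 255, 30, 18, 6.6, [322, 298]) tool mm [ 8.7 -0.4  0. ]
(514, 278, 24, 3, 6.6, [323, 246]) tool mm [31.8  0.2  0.1]
(514, 305, 5, 5, -44.7, [331, 177]) tool mm [58.6  3.3  0.2]
(512, 300, 35, 31, 6.5, [327, 180]) tool mm [53.9  0.7  0.2]
[127 127 126  47  49  48  45  46  45  24  16  20  19  17  23  20  19  20
  20  19  18  12  20  57  53  19  19  17  17  20  18  20  61  66  61  66
  67  69  66  65  64  66  64  65  66]
[0.51743577 0.24636283 0.18297734] [-3.13932823e+00 -2.85085578e-03  1.68513612e+00] 0.043835244408676505 [ 0.11879201 -0.14854658 -3.57904116]
shift cm [ 2.56  0.78 12.22] rotvec [-0.003 -0.     0.004]
```

Request:
{"fn": "arm_command", "kwargs": {
  "series": [
    [0,1.25,0.39,0,0,0,0.004],
    [0,1.22,0.37,0,0,0,0],
    [0,0,0,3,0,0,0],
    [0,0,0,3,0,0,0],
    [0,0,0,2,0,0,0],
    [0,0,0,1.2,0,0,0],
    [0,0,0,0,0,0,0],
    [0,0,0,0,0,0,0]
  ]
}}

```text
time: 37.85
tool_pos: [0.5242, 0.2668, 0.0933]
ee_rot: [3.14, -0.0, 1.674]
wrist_force: [-0.5, -0.1, -2.3]
width: 0.0436
```

```bash
python3 - <<'E'
from h import *
p,R,o=tool(); print(p,o["wrist_force"],o["width"]); delta([.5222,.2692,.0608],Ro.from_euler("xyz",[np.pi,0,1.679]))
E
```

```text
[0.52424224 0.26684984 0.09334761] [-0.52738244 -0.10235908 -2.27278401] 0.043587466700624314
shift cm [ 0.25 -0.18  3.25] rotvec [ 0.001 -0.    -0.005]
```

Request:
{"fn": "arm_command", "kwargs": {
  "series": [
    [0,0.25,-0.18,0.5,0,0,-0.005],
    [0,0,0,0.8,0,0,0],
    [0,0,0,0.6,0,0,0],
    [0,0,0,0.5,0,0,0],
    [0,0,0,0.4,0,0,0],
    [0,0,0,0.3,0,0,0],
    [0,0,0,0.2,0,0,0],
    [0,0,0,0,0,0,0]
  ]
}}

```text
time: 38.65
tool_pos: [0.5215, 0.2691, 0.0609]
ee_rot: [3.141, -0.0, 1.68]
wrist_force: [-3.3, -0.6, 4.4]
width: 0.0436
```

Request:
{"fn": "arm_command", "kwargs": {
  "series": [
    [0,0,0,0.1,0,0,0],
    [0.3,0,0,0,0,0,0],
    [0.65,0,0,0,0,0,0],
    [0.65,0,0,0,0,0,0],
    [0.65,0,0,-1,0,0,0],
    [0.65,0,0,-3,0,0,0],
    [0.65,0,0,-4,0,0,0],
    [0.65,0,0,-4,0,0,0],
    [0.65,0,0,-2.5,0,0,0],
    [0,0,0,0,0,0,0],
    [0,0,0,0,0,0,0],
    [0,0,0,0,0,0,0]
  ]
}}

```text
time: 39.85
tool_pos: [0.5207, 0.2687, 0.2012]
ee_rot: [-3.138, 0.001, 1.68]
wrist_force: [-0.1, -1.3, 0.7]
width: 0.0403
```

```bash
python3 - <<'E'
from h import *
p,R,o=tool(); c=eyes.get_calibration("wrist"); im=eyes.snapshot("wrist"); cv2.imwrite("pics/w16.png",im); print(p,o["width"])
v=im.max(2); m=((v>50)&(v<78)).astype(np.uint8); m[:150]=0; m[310:]=0; m[:,:290]=0; m[:,355:]=0
m=cv2.morphologyEx(m,cv2.MORPH_OPEN,np.ones((3,3))); print(rects(c,m,.082,100))
t=eyes.snapshot("top"); s=eyes.snapshot("scene"); cv2.imwrite("pics/t16.png",t)
cv2.imwrite("pics/m16.png",np.hstack([cv2.resize(t[120:350,110:500],(470,360)),cv2.resize(s[180:380,350:530],(324,360))]))
delta([.5327,.432,.215],Ro.from_euler("xyz",[np.pi,0,1.679]))
E
```

```text
[0.52067992 0.26867338 0.20119323] 0.04026797443767875
[(521, 270, 33, 30, -83.7, [324, 231]), (520, 265, 76, 50, -83.7, [308, 250]), (522, 308, 35, 9, 1.3, [332, 182])]
shift cm [16.1   2.96 -1.41] rotvec [-0.004  0.001  0.001]
```

View pics/m16.png

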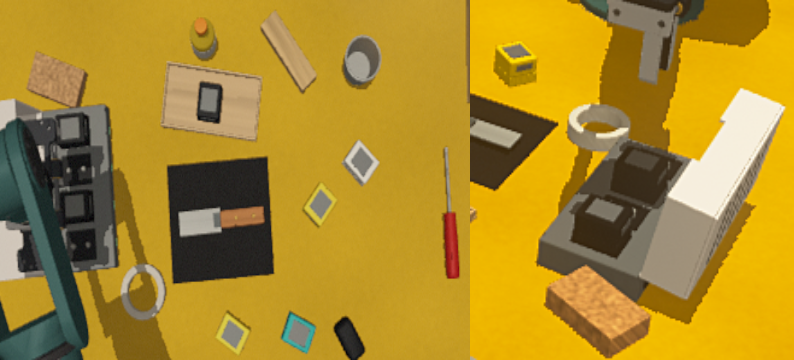

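Both packs are seated on separate docks, the charged pack is upright in the tray, the scraper is on the mat and the bystanders haven't moved. Going behind the cover.

Request:
{"fn": "arm_command", "kwargs": {
  "series": [
    [0,0,0,-2,0,0,0],
    [0,2.7,0.5,0,0,0,0],
    [0,2.7,0.5,0,0,0,0],
    [0,2.7,0.5,0,0,0,0],
    [0,2.7,0.5,0,0,0,0],
    [0,2.7,0.5,0,0,0,0],
    [0,2.6,0.46,0,0,0,0],
    [0,0,0,0,0,0,0],
    [0,0,0,3,0,0,0],
    [0,0,0,3,0,0,0],
    [0,0,0,3,0,0,0],
    [0,0,0,0,0,0,0]
  ]
}}

```text
time: 41.2
tool_pos: [0.5305, 0.4294, 0.1263]
ee_rot: [-3.13, 0.007, 1.679]
wrist_force: [-1.0, 0.1, -1.2]
width: 0.0006
```

```bash
python3 - <<'E'
from h import *
p,R,o=tool(); print(p,o["ee_rot"],o["wrist_force"])
a=np.radians(6.2); d=p[:2]-[.55,.273]; yz=np.array([-np.sin(a)*d[0]+np.cos(a)*d[1],p[2]])*1000; print(yz)
prev=yz
for th in np.r_[np.linspace(1.7,0,22)]:
    q=np.array([60-100*np.cos(th)+56*np.sin(th)+7, 40+100*np.sin(th)+56*np.cos(th)-10*np.sin(th)**2]); e=(q-prev)/10; prev=q
    print(f"[0,{e[0]:.2f},0,{-e[1]:.2f},0,0,0]",end=",")
print(prev)
E
```

```text
[0.53050218 0.42935253 0.12625193] [-3.13036186  0.0065984   1.67919501] [-0.99772768  0.12148091 -1.22195721]
[157.54377062 126.25192913]
[0,-2.21,0,0.41,0,0,0],[0,-0.77,0,-0.51,0,0,0],[0,-0.81,0,-0.46,0,0,0],[0,-0.84,0,-0.40,0,0,0],[0,-0.87,0,-0.35,0,0,0],[0,-0.89,0,-0.29,0,0,0],[0,-0.91,0,-0.23,0,0,0],[0,-0.92,0,-0.16,0,0,0],[0,-0.93,0,-0.10,0,0,0],[0,-0.93,0,-0.03,0,0,0],[0,-0.92,0,0.04,0,0,0],[0,-0.91,0,0.11,0,0,0],[0,-0.89,0,0.19,0,0,0],[0,-0.86,0,0.26,0,0,0],[0,-0.83,0,0.33,0,0,0],[0,-0.80,0,0.40,0,0,0],[0,-0.76,0,0.47,0,0,0],[0,-0.71,0,0.54,0,0,0],[0,-0.66,0,0.61,0,0,0],[0,-0.61,0,0.67,0,0,0],[0,-0.55,0,0.73,0,0,0],[0,-0.49,0,0.78,0,0,0],[-33.  96.]
```

Sweeping the cover down along its arc.

Request:
{"fn": "arm_command", "kwargs": {
  "series": [
    [0,-1.1,0,0.2,0,0,0],
    [0,-1.1,0,0.2,0,0,0],
    [0,-0.77,0,-0.51,0,0,0],
    [0,-0.81,0,-0.46,0,0,0],
    [0,-0.84,0,-0.4,0,0,0],
    [0,-0.87,0,-0.35,0,0,0],
    [0,-0.89,0,-0.29,0,0,0],
    [0,-0.91,0,-0.23,0,0,0],
    [0,-0.92,0,-0.16,0,0,0],
    [0,-0.93,0,-0.1,0,0,0],
    [0,-0.93,0,-0.03,0,0,0],
    [0,-0.92,0,0.04,0,0,0],
    [0,-0.91,0,0.11,0,0,0],
    [0,-0.89,0,0.19,0,0,0],
    [0,-0.86,0,0.26,0,0,0],
    [0,-0.83,0,0.33,0,0,0],
    [0,-0.8,0,0.4,0,0,0],
    [0,0,0,0,0,0,0]
  ]
}}

```text
time: 43.0
tool_pos: [0.5499, 0.2787, 0.1404]
ee_rot: [-3.14, 0.002, 1.678]
wrist_force: [0.0, 1.1, -0.5]
width: 0.0005
```

```bash
python3 - <<'E'
from h import *
p,R,o=tool(); print(p,o["ee_rot"],o["wrist_force"])
a=np.radians(6.2); d=p[:2]-[.55,.273]; print([-np.sin(a)*d[0]+np.cos(a)*d[1],p[2]])
t=eyes.snapshot("scene"); cv2.imwrite("pics/s17.png",t)
cv2.imwrite("pics/m17.png",cv2.resize(t[150:380,350:530],(540,690))[:600])
E
```

```text
[0.54993044 0.27870611 0.14044141] [-3.14021316e+00  1.68034003e-03  1.67832086e+00] [ 0.00322629  1.06377491 -0.46472582]
[np.float64(0.005680246542026873), np.float64(0.14044140562908777)]
```

View pics/m17.png

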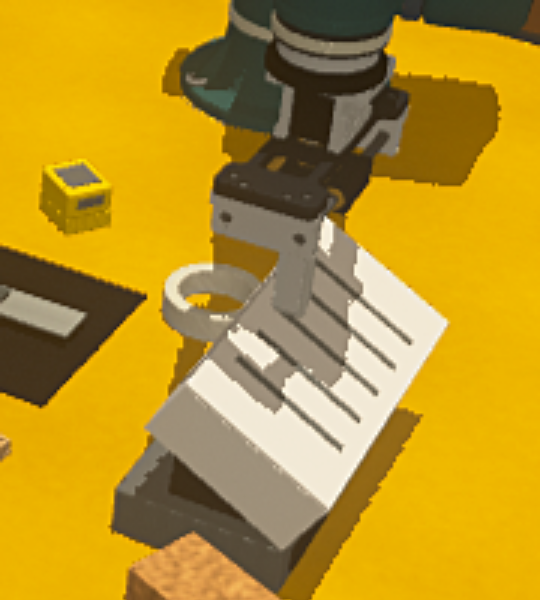

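The cover follows the fingers and is about 0.4 rad open. Continuing to shut.

Request:
{"fn": "arm_command", "kwargs": {
  "series": [
    [0,-0.76,0,0.47,0,0,0],
    [0,-0.71,0,0.54,0,0,0],
    [0,-0.66,0,0.61,0,0,0],
    [0,-0.61,0,0.67,0,0,0],
    [0,-0.55,0,0.73,0,0,0],
    [0,-0.49,0,0.78,0,0,0],
    [0,0,0,0.3,0,0,0],
    [0,0,0,0,0,0,0],
    [0,0,0,0,0,0,0]
  ]
}}

```text
time: 43.95
tool_pos: [0.554, 0.2431, 0.1002]
ee_rot: [-3.141, -0.0, 1.68]
wrist_force: [0.2, 0.2, 0.6]
width: 0.0007
```

Request:
{"fn": "arm_command", "kwargs": {
  "series": [
    [0,0,0,0.2,0,0,0],
    [0,0,0,0.2,0,0,0],
    [0,0,0,0.1,0,0,0],
    [0,0,0,0,0,0,0],
    [0,0,0,0,0,0,0]
  ]
}}

```text
time: 44.45
tool_pos: [0.5544, 0.2429, 0.0963]
ee_rot: [3.141, -0.0, 1.68]
wrist_force: [-0.8, -0.0, 4.5]
width: 0.0004
```

Request:
{"fn": "arm_command", "kwargs": {
  "series": [
    [0,0,0,0.1,0,0,0],
    [0,0,0,0.1,0,0,0],
    [0,0,0,0,0,0,0],
    [0,0,0,0,0,0,0]
  ]
}}

```text
time: 44.85
tool_pos: [0.5544, 0.2429, 0.0962]
ee_rot: [3.14, -0.0, 1.68]
wrist_force: [-3.7, -2.1, 12.1]
width: 0.0008
```

Firm stop at z = 96.2 mm, the shut cover's height: 12 N and no further motion. Retreating for a final check.

Request:
{"fn": "arm_command", "kwargs": {
  "series": [
    [0,0,0,-1,0,0,0],
    [0,0,0,-3,0,0,0],
    [0,0,0,-4,0,0,0],
    [0,0,0,-4,0,0,0],
    [0,-4,-2,0,0,0,0],
    [0,-4,-3,0,0,0,0],
    [0,-4,-4,0,0,0,0],
    [0,-4,-4,0,0,0,0],
    [0,-4,-4,0,0,0,0],
    [0,-4,-4,0,0,0,0],
    [0,-4,-4,0,0,0,0],
    [0,-4,-2,0,0,0,0],
    [0,0,0,0,0,0,0]
  ]
}}

```text
time: 46.15
tool_pos: [0.3393, -0.0831, 0.2134]
ee_rot: [3.141, 0.002, 1.67]
wrist_force: [0.9, 0.1, 0.6]
width: 0.0007
```

```bash
python3 - <<'E'
from h import *
p,R,o=tool(); print(p,o["time"])
t=eyes.snapshot("top"); s=eyes.snapshot("scene"); c=eyes.get_calibration("top")
hsv=cv2.cvtColor(t,cv2.COLOR_BGR2HSV); V=hsv[...,2]; S=hsv[...,1]
print("white",[r for r in rects(c,(V>150)&(S<50),.096,300)])
m=V<75; m[370:]=0; print("dark",[r for r in rects(c,m,.046) if r[2]<260 and r[0]<750 and abs(r[1])<450])
cv2.imwrite("pics/m18.png",np.hstack([cv2.resize(t[80:350,110:520],(440,290)),cv2.resize(s[140:400,180:530],(360,290))]))
# pixels changed on the scene view since the start, outside arm area
s0=cv2.imread("pics/scene0.png"); a=s[190:345,385:495]; b=s0[190:345,385:495]; print("charger diff frac",(cv2.absdiff(a,b).max(2)>40).mean())
E
```

```text
[ 0.33933889 -0.08308121  0.21335072] 46.15
white [(403, 138, 75, 75, -89.1, [228, 306]), (503, 35, 73, 33, -84.0, [276, 261]), (595, -264, 51, 41, 49.6, [410, 223]), (550, 273, 244, 120, 6.2, [169, 239]), (714, 640, 309, 26, 3.0, [4, 165])]
dark [(345, -154, 33, 30, 67.4, [358, 332]), (338, -250, 65, 34, 34.6, [399, 336]), (342, -101, 208, 162, -89.2, [330, 341]), (508, -1, 192, 173, -84.8, [292, 260]), (554, 209, 237, 8, 6.3, [202, 239]), (682, 23, 57, 44, -5.8, [284, 185])]
charger diff frac 0.08662756598240469
```

View pics/m18.png

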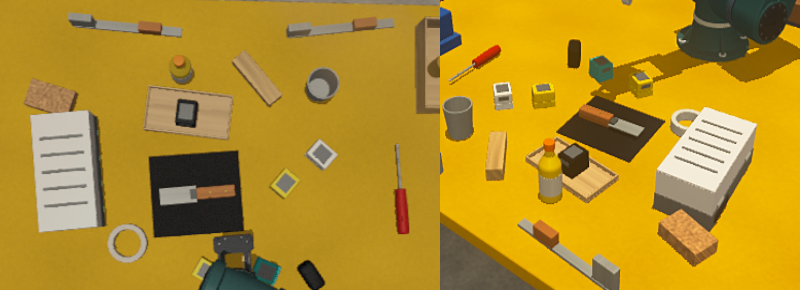

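Cover footprint is back to (550,273), 244×120, the same as when shut at the start. Everything else is in place, so I'm handing in.

```bash
python3 -c "
from bench import job; print(job.close_job())"
```

```text
the job is handed in; nothing more can be done
None
```

The job is done and handed in at about 46 s of the 210 s. It reported no verdict.

**What I did**
- I levered the cover up with the scraper's blade in the slot and laid the scraper back on the mat. I then swung the cover upright with shut fingers.
- I stood the one charged pack upright in the plywood tray.
- I seated the two flat packs on two separate docks: the far end dock, and the dock second from the near end.
- I closed the cover by sweeping it down from behind and pressing it shut.

**Last checks**
- **Packs:** before the cover closed, both packs on the docks measured at seated height and position (within 1–2 mm). One showed the same label position as the original seated pack. The charged pack lies square in the tray.
- **Cover:** it came to a firm stop at 96.2 mm under 12 N. In the top view its outline matches the starting one.
- **Scraper:** it pivoted nose-down in the grip while levering, so I levelled it before laying it down. It lies wholly within the mat.
- **Bystanders:** none has visibly moved.
- **Scene comparison:** the scene camera's crop around the charger differed from the start in about 9% of its pixels. I took this to be arm shadow and did not look into it further.

I viewed 16 pictures, two past the budget of 14.

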